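# Release the interlocked hold-down and hold it open

## Task

The spring hold-down on the bench has to be held open so that the glued block under its foot can be taken out. With the screwdriver, not with the gripper's fingers, lever open the handleless lid of the lock housing and swing it well back past upright, lay the screwdriver down on the bench again, flip the safety catch inside the housing all the way over away from the lever, then pull the lever by its black grip towards the front right to its stop. Finish while still holding the grip there, since the spring pulls it back, and leave the other things on the bench where they are.

Things in the scene. Friction and masses are not known exactly. Their poses are not given: they have to be found in the camera images.
- holddown: Hold-down fixture, fixed to the bench; base plate 225x235x10 mm. Origin on the bench under the lever's pivot (pivot line along y at z 35 mm); x from its front (robot side) to its back, y left, z up. Lever at y=0, swings in the x-z plane; its foot presses a cork block at x 105. On the right the grey lock housing: x -40..40, y -160..-70, walls 4, open top, rim at z 130, shut by the lid.
- lid_angle (a joint): Lid angle, rad: 0 shut, limit 2.3 (laid back to the right), 1.57 upright and 99 mm high. Grey plate 92 (x) x 96 (y) x 5 mm without handle, hinged along the right (-y) rim of the housing; it overhangs the front wall by 6 mm. Stiff hinge (about 0.1 Nm): stays where it is left.
- lid: The lid plate itself; origin on its hinge line, x along the hinge line, y across the plate (0 to 99 mm) away from the hinge, z out of its upper face.
- lid_hinge_line (a point): Middle of the lid's hinge line, 163 mm right of the fixture's origin, 133 mm above the bench. The line runs along the fixture's x.
- pry_notch (a point): Centre of the rectangular notch in the housing's front wall, at its top left corner, on the outer face (fixture frame -40, -86, 118 mm). 24 mm wide (y -98..-74), 24 mm high (z 106..130, its top is the lid's underside). Behind it the housing is empty for 70 mm along x; the catch's tab stands 26 mm to the right of the notch's centre.
- catch_angle (a joint): Safety catch, rad: 0 to 0.15 locked (tab about upright), 1.25 flipped fully to the right (-y), its limit. Hinge along fixture x at y -115, z 80 mm, stiff (0.05 Nm), stays where left. Locked, its arm (75 mm, reaching left from the hinge, at x 0) stands before a side plate of the lever, which then moves under 0.15 rad; the arm swings up as the catch is flipped.
- catch_tab_top (a point): Top of the catch's upright steel tab, 45 mm above the catch's hinge, 5 mm below the housing's rim. Tab 30 mm wide along fixture x (x -25..5), 5 mm thick, 8 mm at its top rim. Its left (+y) side, to push on, has 38 mm free to the housing's left wall; the catch's arm lies 45 mm below the tab's top there.
- lever_angle (a joint): Angle of the lever, rad: 0 at rest (leaning 0.25 rad to the back), 0.70 at its stop after pulling its top to the front (-x of the fixture). A spring draws it back: about 4 N at the grip at 0, 10 N at the stop.
- lever: The whole lever: steel rod of 12 mm diameter with the black barrel grip (24 mm diameter, 50 mm long) at its upper end. Origin on its pivot, its frame parallel to the fixture's at angle 0; the grip's axis passes through the pivot.
- grip_center (a point): Centre of the black grip, 145 mm from the lever's pivot; its top end is 25 mm further up. At rest in the fixture frame (36, 0, 175) mm, at the stop (-63, 0, 166) mm.
- screwdriver: Screwdriver with a moulded handle, 208 mm long, 0.06 to 0.13 kg, lying on the bench right of the fixture. Origin on its underside at mid length; its own -y points to the blade tip (104 mm from the origin), +y to the handle's end (104 mm). Handle from y 14 to 104 mm, 28 mm wide, 30 mm high; round shaft 8 mm diameter from y 16 to -104 mm, axis 15 mm above the underside (z = 15 mm).
- plane: Block plane 46 x 150 x 45 mm, bystander on the bench; origin under its centre.
- wax: Flat round wax tin, 66 mm diameter, 24 mm high, bystander; origin under its centre.
- pen: Marker pen 135 mm long, 17 mm thick, bystander; origin under its centre.

How it is judged:
By the outcome, as a careful person would: the job done as asked, in the order asked, and still so for the second after the job is handed in, while the arm keeps its last pose, push and grip.
It also fails if it takes over 72 s, if anything falls off the work surface, if the arm or the gripper's body presses on something with over 40 N, if the wrist force passes 120 N, or if a joint passes its speed limit or range.

## Robot

A 7-joint arm with a two-finger parallel gripper is mounted at the origin on a cart in front of the work surface, level with it; the furniture and walls round the work are solid. World frame = base frame: x ahead of the robot, y to its left, z up, the work surface at z = 0. Lengths are in mm, angles in rad, forces in N, time in s.
With the tool pointing down it reaches from about 400 to 900 mm from the base axis. Payload 5.5 kg.
Tool frame: the origin (TCP) lies between the finger pads, 19 mm behind the fingertips; this is the grasp point; z points along the fingers, y is the line along which they close (so a half turn about z gives the same grasp; the last joint's range is limited). The gripper opens to 85 mm and grips with 20 to 120 N. Pads are 22 mm wide; open, the fingers measure 114 mm over their backs; the gripper's body (76 mm by 85 mm) begins 54 mm behind the grasp point. The pads swing forward as they close: fully open they stand 13 mm farther back than shut.
Start: joints at [1.375, 0.501, -0.427, 1.55, 0.221, 1.138, -0.21], TCP at [287.898, -582.764, 250.01] pointing down, gripper open.
Joint ranges: [-2.88, 2.88], [-0.31, 2.03], [-1.54, 1.56], [0.2, 2.42], [-1.41, 4.55], [0.19, 2.02], [-2.57, 2.57]. Speed limits (rad/s): [2.57, 2.57, 3.14, 3.14, 3.14, 3.14, 3.14].

## Interface

Orientations are given as a 3x3 rotation matrix whose columns are the frame's x, y, z axes.
In Python, from station import arm, vision gives the robot as it stands. The module is installed in compiled form; this text tells all that it offers.
- The arm moves only by the shell command python3 -m jog 'ROWS' [FORCE]. ROWS is JSON, a list of rows, each a list of 5 numbers: the shift along the tool's x, y, z in m, then the turn about the tool's z in rad, then the opening, from 0 (shut) to 1 (fully open). In form: [[tx, ty, tz, roll, jaw], ...]. A call has 1 to 20 rows; each row shifts and turns the commanded pose from where the row before left it, along the tool's axes as they then stand; what a row does not reach is not made up. A row lasts 1/8 s, in which the tool goes at most 62.5 mm and 10.7 degrees, less where a joint would pass 70% of its speed; a pose out of reach is approached as far as the arm can. A call is refused whole if a number of a shift passes 0.0625 or a number of a turn 0.188, either way. A call with a gripper value outside its range is refused whole. The fingers move at their own pace and stop on an object; FORCE is the grip in N (left out, the last holds). Time passes only in rows, so rows that do not move let the fingers close. It gives the time, the measured TCP pose, the force, the opening and the grip force at its end, in the units of the state.
- arm.read_state(): the state, without advancing time (a new reading comes with each control period).
- vision.capture(name): name is "side" or "top" or "wrist"; returns the picture (384x512x3 uint8, blue, green, red); there is no depth.
- vision.calibration(name): a dict with "intrinsics" (3x3 intrinsics, pixels), "R" (3x3) and "t" (3): a world point X has camera coordinates R X + t; the wrist camera has in their place "hand_eye" (4x4, takes a point from camera to tool coordinates, whose origin is the TCP and whose axes are the flange's). Camera axes: x right, y down, z forward; pixel columns grow to the right and rows downward; lengths in mm; the calibration is good to about 2 mm. A picture is of the moment at which its call begins: read the wrist's pose just before it. calibration takes no time and is no camera call.
- arm.finish_job(): hands the job in; it is judged then, once.
The state is a dict: "time_s": time; "joints": joint angles; "dq": joint speeds; "effort": joint torques, N m; "eef_pos": TCP position; "orientation": TCP orientation; "ft_force": force on the tool from outside, world axes, zero at the start; "ft_torque": the same for the moment, N m; "finger_gap": finger opening in mm; "finger_force": force on a finger pad.
Only numpy, scipy, OpenCV 4.12 (cv2) and the standard library are available. Lean on these libraries where they do the work, as an engineer would, in place of code of your own. Each camera call takes 0.05 s, during which the arm holds its last target. There are 200 camera calls.

## Working session

There is one attempt and no reset: what is moved stays moved. The work goes in short steps, Python scripts to look and compute and a shell command to move; the robot and the scene stay as the last step left them, time stands still between calls to the robot, and variables do not carry over. Pictures are saved under pics/ and viewed, at most 11 in all, crops included, and the job is handed in when it is done.

```bash
mkdir -p pics; python3 - <<'E'
from station import arm, vision
import cv2, numpy as np
s=arm.read_state(); print(s)
for n in("top","side"):
    cv2.imwrite(f"pics/{n}0.png",vision.capture(n)); c=vision.calibration(n); print(n,{k:np.round(v,4).tolist() for k,v in c.items()})
print(vision.calibration("wrist"))
E
```

```text
{'time_s': 0.0, 'joints': array([ 1.37519797,  0.50184326, -0.42678595,  1.55145403,  0.2208408 ,
        1.13833791, -0.21029014]), 'dq': array([-0.00208274, -0.00049318,  0.00038598, -0.00090807,  0.00048292,
        0.00110574,  0.00044182]), 'effort': array([ 1.58693023e-03, -5.69531214e+01, -5.81624106e+00, -2.80944657e+01,
        1.04642997e-02,  1.19449646e-02, -2.92937352e-05]), 'eef_pos': array([ 287.5124892 , -582.20857855,  248.96008412]), 'orientation': array([[ 8.96550756e-01,  4.42940181e-01, -8.59458085e-04],
       [ 4.42941014e-01, -8.96548989e-01,  1.78010573e-03],
       [ 1.79340753e-05, -1.97664437e-03, -9.99998046e-01]]), 'ft_force': array([ 0.57718465, -0.65030976, -1.08159324]), 'ft_torque': array([ 0.0127703 ,  0.00954713, -0.01826996]), 'finger_force': 0.0, 'finger_gap': 85.4636422529818}
top {'intrinsics': [[389.356, 0.0, 261.1218], [0.0, 389.356, 200.6258], [0.0, 0.0, 1.0]], 'R': [[-0.0266, -0.9991, -0.0333], [-0.9939, 0.03, -0.1061], [0.107, 0.0302, -0.9938]], 't': [-148.9083, 556.0311, 1109.1743]}
side {'intrinsics': [[496.8537, 0.0, 256.0501], [0.0, 496.8537, 185.424], [0.0, 0.0, 1.0]], 'R': [[-0.9999, -0.0106, -0.0039], [-0.0026, 0.5588, -0.8293], [0.011, -0.8292, -0.5588]], 't': [534.8006, 214.8169, 969.257]}
{'intrinsics': array([[271.05402835,   0.        , 254.26134133],
       [  0.        , 271.05402835, 190.54362976],
       [  0.        ,   0.        ,   1.        ]]), 'hand_eye': array([[-9.86761442e-05, -9.54318897e-01, -2.98789948e-01,
         7.67480364e+01],
       [ 9.99998369e-01,  4.44716471e-04, -1.75065232e-03,
         5.64349751e-01],
       [ 1.80355740e-03, -2.98789634e-01,  9.54317296e-01,
        -1.23809551e+02],
       [ 0.00000000e+00,  0.00000000e+00,  0.00000000e+00,
         1.00000000e+00]])}
```

View pics/top0.png

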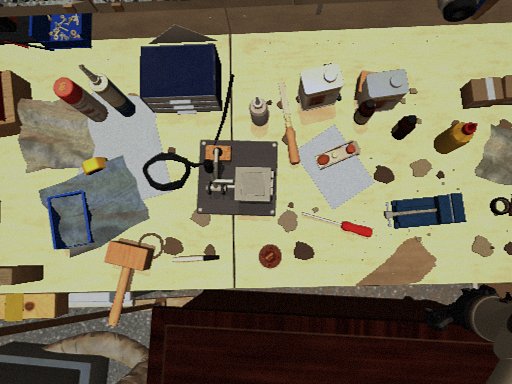

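View pics/side0.png

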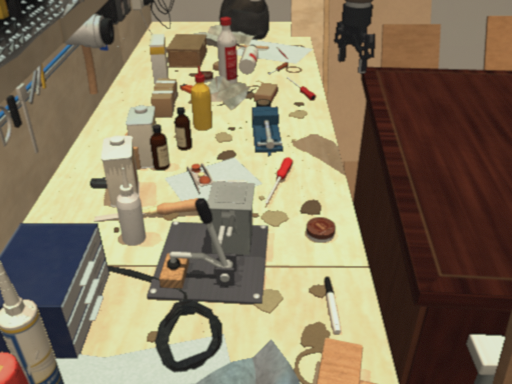

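The top view shows the fixture plate at about (203..278, 140..214), the grey lid near (253,184) and the black grip near (212,155). The screwdriver's tip is at (303,214), with its red handle running to (372,235). The side view agrees: the lever is at (215,235) and the screwdriver at (280,180).

```bash
cat > h.py <<'E'
from station import arm, vision
import cv2, numpy as np
def cam(n):
    c=vision.calibration(n)
    if n=="wrist":
        s=arm.read_state(); H=c["hand_eye"]; Rt=s["orientation"]; p=s["eef_pos"]
        Rc=Rt@H[:3,:3]; C=Rt@H[:3,3]+p
        return c["intrinsics"],Rc.T,-Rc.T@C
    return c["intrinsics"],np.array(c["R"]),np.array(c["t"])
def ray(c,uv,z):
    K,R,t=c; C=-R.T@t; d=R.T@np.linalg.inv(K)@np.array([*uv,1.]); return C+d*(z-C[2])/d[2]
def proj(c,X):
    K,R,t=c; q=K@(R@np.asarray(X,float)+t); return q[:2]/q[2]
def axis(mask,c,z):
    ys,xs=np.nonzero(mask); P=np.array([ray(c,(x,y),z)[:2] for x,y in zip(xs,ys)])
    m,(w,V)=P.mean(0),np.linalg.eigh(np.cov(P.T)); d=V[:,-1]; q=(P-m)@d
    return m,d,q.min(),q.max()
E
python3 - <<'E'
from h import *
im=cv2.imread("pics/top0.png"); c=cam("top"); hsv=cv2.cvtColor(im,cv2.COLOR_BGR2HSV)
m=np.zeros(im.shape[:2],np.uint8); roi=(slice(205,245),slice(325,380))
h,s,v=cv2.split(hsv); red=((h<8)|(h>172))&(s>150)&(v>90); m[roi]=red[roi]
print("handle",axis(m,c,15)); print("tip",ray(c,(303,214),15))
# plate
g=((s<70)&(v<110)).astype(np.uint8); k=np.zeros_like(g); k[125:225,185:290]=g[125:225,185:290]
k=cv2.morphologyEx(k,cv2.MORPH_OPEN,np.ones((5,5)));k=cv2.morphologyEx(k,cv2.MORPH_CLOSE,np.ones((25,25)))
cn=max(cv2.findContours(k,0,2)[0],key=cv2.contourArea); 
W=np.array([ray(c,p[0],10)[:2] for p in cn],np.float32); r=cv2.minAreaRect(W); print("plate",r,cv2.boxPoints(r).tolist())
for n,uv in dict(wax=(270,256),pen=(195,258),plane=(425,210)).items(): print(n,ray(c,uv,12))
cv2.imwrite("pics/z.png",cv2.resize(im[120:270,180:400],None,fx=3.5,fy=3.5,interpolation=cv2.INTER_CUBIC))
E
```

```text
handle (array([ 462.52185935, -439.74090938]), array([0.30231969, 0.95320659]), np.float64(-43.234132382604976), np.float64(45.680850926258245))
tip [ 509.80720952 -285.86468538   15.        ]
plate ((627.0482788085938, -93.47755432128906), (232.40255737304688, 223.2633819580078), 86.43054962158203) [[508.398681640625, -202.50340270996094], [731.2288818359375, -216.40341186523438], [745.6978759765625, 15.548294067382812], [522.86767578125, 29.44830322265625]]
wax [ 390.37425479 -185.70652588   12.        ]
pen [390.16523608  33.94494624  12.        ]
plane [ 511.40020857 -640.20337183   12.        ]
```

View pics/z.png

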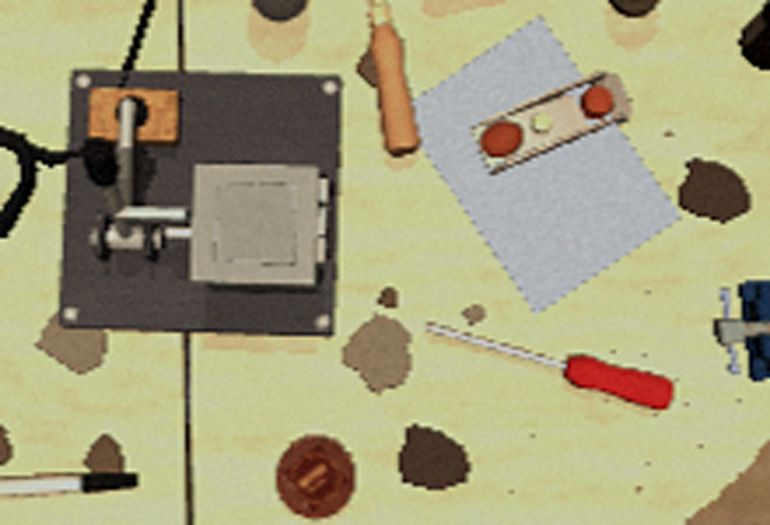

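Crop: the lid's corners are at about (195,164), (322,168), (313,287) and (188,283). The screwdriver's tip is at (428,325), and its handle runs from (568,368) to (670,392).

```bash
cat >> h.py <<'E'
YAW=None
E
python3 - <<'E'
from h import *
c=cam("top"); f=lambda x,y:(180+(x+.5)/3.5-.5,120+(y+.5)/3.5-.5)
P=np.array([ray(c,f(*p),135)[:2] for p in[(195,164),(322,168),(315,282),(190,279)]]); print("lid",P.tolist(),P.mean(0))
Q=np.array([ray(c,f(*p),10)[:2] for p in[(72,70),(341,82),(330,335),(62,326)]]); print("plate",Q.tolist(),Q.mean(0))
for A in(P,Q):
    e=(A[0]+A[3]-A[1]-A[2]); e2=A[0]+A[1]-A[2]-A[3]; print(np.arctan2(-e[0],e[1]),np.arctan2(e2[1],e2[0]))
t=ray(c,f(428,325),15);e=ray(c,f(671,397),15); print(t,e,np.linalg.norm(t-e))
# lever grip height est, black blob
print("grip",ray(c,f(100,160),180))
E
```

```text
lid [[633.6546800371273, -101.54874350006934], [627.3578259181834, -198.26934715059897], [540.3753416577025, -190.4271274553407], [545.5107558419334, -96.0307012867221]] [ 586.72465086 -146.56897985]
plate [[744.694763179502, 15.452066852839778], [725.8950837718671, -216.69338449164528], [508.63058141534145, -200.7025385423666], [522.841297120024, 26.184682003110822]] [625.51543137 -93.93979354]
-0.05974696143930829 -0.07614175974048108
-0.0717893712731212 -0.06078217065916866
[ 514.29855563 -282.90373208   15.        ] [ 448.76715428 -481.070708     15.        ] 208.72114150313047
grip [629.96042099 -36.26815754 180.        ]
```

```bash
cat >> h.py <<'E'
YAW=-0.066; O=np.array([594.3,-31.3,0])
ex=np.array([np.cos(YAW),np.sin(YAW),0]); ey=np.array([-ex[1],ex[0],0])
def F(x,y,z): return O+x*ex+y*ey+np.array([0,0,z])
def toF(p): d=np.asarray(p)-O; return np.round([d@ex,d@ey,d[2]],1)
def rel(p): # needed shift in present tool axes, m
    s=arm.read_state(); return np.round(s["orientation"].T@(np.asarray(p)-s["eef_pos"])/1000,4)
def info():
    s=arm.read_state(); R=s["orientation"]
    print("t",round(s["time_s"],2),"pos",s["eef_pos"].round(1),"fix",toF(s["eef_pos"]),"yaw",round(float(np.arctan2(R[1,0],R[0,0])),3),"F",s["ft_force"].round(1),"gap",round(s["finger_gap"],1),round(s["finger_force"],1),"q",s["joints"].round(2))
E
python3 -m jog '[[0.02,-0.005,0,-0.07,1],[0.04,-0.01,-0.01,-0.12,1],[0.05,-0.012,-0.015,-0.15,1],[0.05,-0.012,-0.015,-0.15,1],[0.04,0.01,-0.01,-0.15,1],[0.02,0.02,0,-0.1,1],[0,0,0,-0.05,1],[0,0,0,0,1]]' 60
python3 -c "
from h import *
info(); print(rel([463,-438,130]))
cv2.imwrite('pics/w1.png',vision.capture('wrist'))"
```

```text
time_s: 1.1
eef_pos: [451.4, -419.5, 299.8]
orientation: [[0.313, 0.95, 0.0], [0.95, -0.313, 0.001], [0.001, -0.0, -1.0]]
ft_force: [-0.3, -0.0, 0.2]
finger_gap: 85.4
finger_force: 0.0
t 1.1 pos [ 451.4 -419.5  299.8] fix [-117.  -396.8  299.8] yaw 1.253 F [-0.3 -0.   0.2] gap 85.4 0.0 q [ 1.2   0.44 -0.67  1.58  0.28  1.22  0.16]
[-0.0141  0.0169  0.1698]
```

View pics/w1.png

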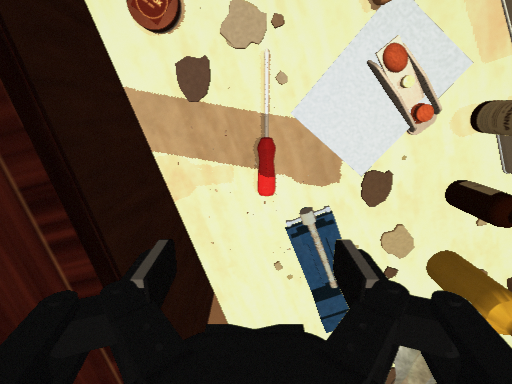

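The wrist view shows the screwdriver almost vertical, with its tip at (267,50) and the handle from (266,138) to (267,195).

```bash
python3 - <<'E'
from h import *
im=cv2.imread("pics/w1.png"); c=cam("wrist"); h,s,v=cv2.split(cv2.cvtColor(im,cv2.COLOR_BGR2HSV))
m=np.zeros(h.shape,bool); m[120:205,245:290]=(((h<8)|(h>172))&(s>150)&(v>60))[120:205,245:290]
r=axis(m,c,15); print(r); t=ray(c,(267,48.5),15); e=ray(c,(267,195),15); print(t,e,np.linalg.norm(t-e)); d=(t-e)/np.linalg.norm(t-e); print(np.arctan2(d[1],d[0]))
g=e+45*d; print(g, rel([g[0],g[1],20]))
E
```

```text
(array([ 463.78942334, -438.15090287]), array([0.29931467, 0.95415446]), np.float64(-45.51174713493194), np.float64(45.47023717435143))
[ 514.8362263  -282.34250438   15.        ] [ 451.67873261 -481.97038381   15.        ] 209.38041755568034
1.264384097233965
[ 465.25252929 -439.06639747   15.        ] [-0.0136  0.0198  0.2798]
```

```bash
python3 -m jog '[[-0.006,0.01,0.02,-0.008,1],[-0.0075,0.009,0.045,0,1],[0,0,0.05,0,1],[0,0,0.05,0,1],[0,0,0.05,0,1],[0,0,0.035,0,1],[0,0,0.02,0,1],[0,0,0.009,0,1],[0,0,0,0,1],[0,0,0,0,0.2],[0,0,0,0,0.2],[0,0,0,0,0.2],[0,0,0,0,0.2]]' 80 | tail -1; python3 -c "
from h import *
info()"
```

```text
finger_force: 79.4
t 2.77 pos [ 464.8 -440.5   22. ] fix [-102.3 -416.9   22. ] yaw 1.257 F [-0.6  0.5  3.1] gap 26.8 79.4 q [ 1.08  0.8  -0.51  1.7   0.52  0.78  0.01]
```

```bash
python3 -m jog '[[0,0,-0.03,0,0.2],[0,0,-0.04,0.1,0.2],[0,0,-0.03,0.17,0.2],[0,0,0,0.18,0.2],[0,0,0,0.18,0.2],[0,0,0,0.18,0.2],[0,0,0,0.15,0.2],[0,0,0,0.063,0.2],[0,0,0,0,0.2]]' | tail -1; python3 -c "
from h import *
info(); print(rel([373,-440,123]),rel([373,-152,123]))
R=arm.read_state()['orientation'];print(R.round(3))"
```

```text
finger_force: 78.7
t 3.9 pos [ 464.1 -439.7  120.9] fix [-103.  -416.1  120.9] yaw 0.235 F [ 0.6  0.3 -0.7] gap 26.6 78.7 q [ 0.96  0.61 -0.34  1.68  0.25  0.89 -0.81]
[-0.0886 -0.0209 -0.0021] [-0.0216 -0.301  -0.002 ]
[[ 0.973  0.233 -0.   ]
 [ 0.233 -0.973  0.   ]
 [-0.    -0.    -1.   ]]
```

```bash
python3 -m jog '[[-0.02,-0.005,0,0,0.2],[-0.035,-0.008,0,0,0.2],[-0.034,-0.008,-0.002,0,0.2],[0.005,-0.025,0,0,0.2],[0.0107,-0.045,0,0,0.2],[0.0107,-0.045,0,0,0.2],[0.0107,-0.045,0,0,0.2],[0.0107,-0.045,0,0,0.2],[0.0107,-0.045,0,0,0.2],[0.0065,-0.03,0,0,0.2],[0,0,0,0,0.2],[0,0,0,0,0.2]]' | tail -1; python3 -c "
from h import *
info(); print(rel([373,-152,123]))
a=vision.capture('wrist'); b=vision.capture('side')[150:310,130:370]
cv2.imwrite('pics/w2.png',a);cv2.imwrite('pics/s2.png',b)
b=cv2.resize(b,(576,384),interpolation=cv2.INTER_CUBIC)
cv2.imwrite('pics/c2.png',cv2.resize(np.hstack([a[:,100:420],b]),(800,343)))"
```

```text
finger_force: 78.8
t 5.4 pos [ 371.3 -153.4  123.2] fix [-214.4 -136.6  123.2] yaw 0.235 F [ 1.1 -1.3 -1.3] gap 27.0 78.8 q [ 0.75  0.26 -0.47  2.25  0.19  0.67 -1.2 ]
[ 0.002  -0.001   0.0002]
```

View pics/c2.png

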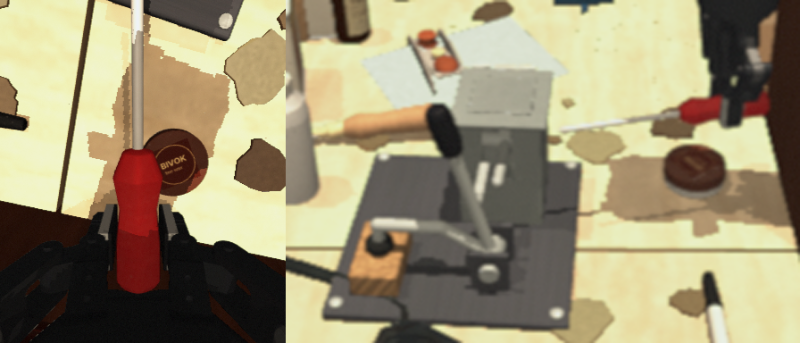

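Left half (wrist): the shaft points straight ahead and its tip is above the frame. Right half (side): the tip is at about (562,131), in front of the housing's front edge at x≈547, at notch height.

```bash
python3 - <<'E'
from h import *
c=cam("side"); s=arm.read_state(); R=s["orientation"]; 
tip=s["eef_pos"]+R[:,0]*165+[0,0,-7]
print("tip",tip,toF(tip),proj(c,tip),"obs 259 211"); print(proj(c,F(-40,-70,130)),proj(c,F(-40,-70,10)), proj(c,F(-46,-64,135)),proj(c,F(46,-64,135)))
w=cam("wrist"); a=cv2.imread("pics/w2.png")
# shaft centre line in wrist picture: bright grey columns
g=cv2.cvtColor(a,cv2.COLOR_BGR2HSV)
for v in(5,60,110,150):
    row=g[v,225:285]; k=np.nonzero((row[:,1]<45))[0]+225; print(v,k.min() if len(k) else None,k.max() if len(k) else None, [np.round(R.T@(ray(w,(k.mean(),v),z)-s["eef_pos"]),1).tolist() for z in (116,)] if len(k) else "")
i=cv2.imread("pics/side0.png"); cv2.imwrite("pics/hs.png",0*i) if 0 else None
E
```

```text
tip [ 531.75758908 -115.8641056   116.13526933] [-56.8 -88.5 116.1] [257.94886659 211.27439134] obs 259 211
[248.77927291 210.91771123] [249.46686186 256.31983051] [251.5197042  210.84284209] [205.14721822 208.84867093]
5 236 284 [[116.9, 3.3, 7.1]]
60 None None 
110 None None 
150 None None
```

```bash
python3 -m jog '[[0,0.005,0,0,0.2],[0.012,0,0,0,0.2],[0.015,0,0,0,0.2],[0.006,0,0,0,0.2],[0,0,0,0,0.2],[0,-0.0075,0,0.05,0.2],[0,-0.0075,0,0.05,0.2],[0,-0.0075,0,0.05,0.2],[0,-0.0075,0,0.05,0.2],[0,-0.0075,0,0.05,0.2],[0,-0.0075,0,0.051,0.2],[0,0,0,0,0.2]]' | tail -1; python3 -c "
from h import *
info(); s=arm.read_state(); print(toF(s['eef_pos']+s['orientation'][:,0]*165))"
```

```text
finger_force: 78.8
t 7.0 pos [ 399. -105.  123.] fix [-190.   -86.4  123. ] yaw -0.066 F [ 0.6  0.  -0.2] gap 26.9 78.8 q [ 0.58  0.28 -0.43  2.22  0.18  0.67 -1.62]
[-25.  -86.3 122.9]
```

```bash
python3 -m jog '[[0.015,0,0,0,0.2],[0.02,0,0,0,0.2],[0.01,0,0,0,0.2],[0,0,-0.005,0,0.2],[0,0,-0.005,0,0.2],[0,0.001,-0.011,0,0.2],[0,0.002,-0.0115,0,0.2],[0,0.004,-0.0105,0,0.2],[0,0.0055,-0.0095,0,0.2],[0,0,0,0,0.2]]' | tail -1; python3 -c "
from h import *
info(); s=arm.read_state(); print(s['ft_torque'])
b=vision.capture('side')[150:310,130:370]; cv2.imwrite('pics/s3.png',cv2.resize(b,(576,384),interpolation=cv2.INTER_CUBIC))"
```

```text
finger_force: 78.9
t 8.25 pos [ 444.3 -121.9  176.6] fix [-143.7 -100.3  176.6] yaw -0.068 F [ 0.1  0.1 -0.2] gap 26.6 78.9 q [ 0.6   0.26 -0.44  2.08  0.15  0.83 -1.57]
[-0.01114148  0.00610085 -0.02862902]
```

View pics/s3.png

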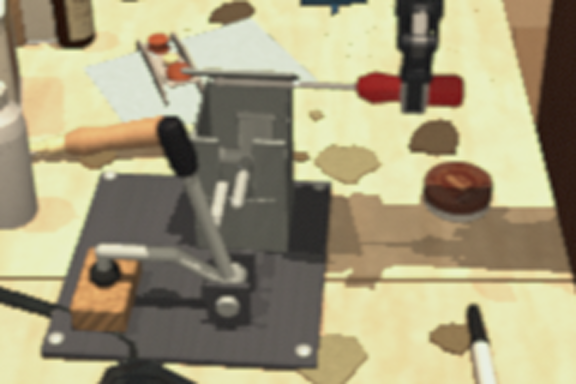

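The side view shows the lid lifted and edge-on at about (200..298, 78), with the housing interior visible below it. I'll continue the arc.

```bash
python3 -m jog '[[0,0.0065,-0.0085,0,0.2],[0,0.008,-0.0073,0,0.2],[0,0.0085,-0.0063,0,0.2],[0,0.0095,-0.005,0,0.2],[0,0.010,-0.004,0,0.2],[0,0.010,-0.0026,0,0.2],[0,0.0105,-0.0010,0,0.2],[0,0.0105,0.0005,0,0.2],[0,0.0105,0.0025,0,0.2],[0,0.0105,0.0035,0,0.2],[0,0.0092,0.005,0,0.2],[0,0,0,0,0.2]]' | tail -1; python3 -c "
from h import *
info(); s=arm.read_state(); print(s['ft_torque'])
a=vision.capture('top')[100:240,180:380];b=vision.capture('side')[150:310,130:370]; cv2.imwrite('pics/c4.png',np.hstack([cv2.resize(a,(400,280)),cv2.resize(b,(400,280))]))"
```

```text
finger_force: 78.9
t 9.8 pos [ 436.  -225.3  198.1] fix [-145.2 -204.   198.1] yaw -0.069 F [0.2 0.1 0.6] gap 26.7 78.9 q [ 0.75  0.27 -0.38  1.99  0.13  0.9  -1.34]
[ 0.02024753  0.03279102 -0.0017463 ]
```

View pics/c4.png

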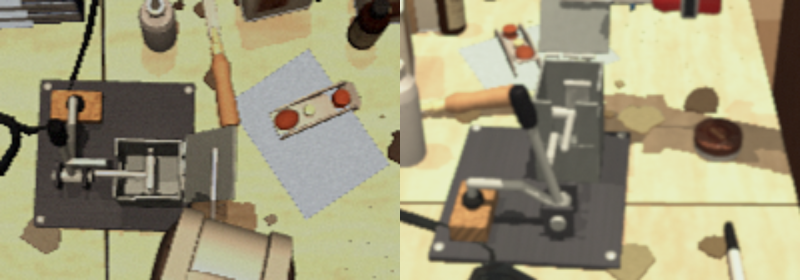

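Both views show the lid laid back past upright: its underside lies to the right of the housing in the top crop (187..236), and the catch tab is visible near (150,172). Next I'll retreat and return the screwdriver to its old place.

```bash
python3 -m jog '[[0,-0.012,0,0,0.2],[-0.01,-0.008,0,0,0.2],[-0.03,0,0,0,0.2],[-0.035,0,0,0,0.2],[0,0.02,0,0,0.2],[0,0.045,0,0,0.2],[0.01,0.05,0,0,0.2],[0.036,0.044,0,0,0.2],[0.036,0.044,0,0,0.2],[0.02,0.025,0,-0.1,0.2],[0,0,0.02,-0.17,0.2],[0,0,0.03,-0.18,0.2],[0,0,0.03,-0.18,0.2],[0,0,0.03,-0.18,0.2],[0,0,0,-0.18,0.2],[0,0,0,-0.18,0.2],[0,0,0,-0.15,0.2],[0,0,0,0,0.2]]' | tail -1; python3 -c "
from h import *
info(); print(rel([464.8,-440.5,22.5]))"
```

```text
finger_force: 78.9
t 12.15 pos [ 449.3 -432.9   88.8] fix [-118.2 -410.3   88.8] yaw 1.252 F [ 0.2  0.6 -0.6] gap 26.6 78.9 q [ 1.1   0.67 -0.52  1.73  0.42  0.85  0.08]
[-0.0024  0.0171  0.0663]
```

```bash
python3 -m jog '[[-0.002,0.008,0.015,0,0.2],[0,0.009,0.02,0,0.2],[0,0,0.015,0,0.2],[0,0,0.01,0,0.2],[0,0,0.006,0,0.2],[0,0,0,0,0.2]]' | tail -1; python3 -c "
from h import *
info()"
```

```text
finger_force: 78.9
t 12.9 pos [ 465.1 -440.9   22.8] fix [-101.9 -417.3   22.8] yaw 1.253 F [-0.4  0.  -1.1] gap 27.0 78.9 q [ 1.05  0.79 -0.47  1.7   0.48  0.77  0.04]
```

```bash
python3 -m jog '[[0,0,0,0,0.6],[0,0,0,0,0.8],[0,0,0,0,0.8],[0,0,-0.02,0,0.8],[0,0,-0.05,0,0.8],[0,0,-0.055,0,0.4],[0,0,-0.055,-0.1,0],[0,0,-0.04,-0.152,0],[0,0,0,0,0]]' | tail -1; python3 -c "
from h import *
info(); print(rel(F(-17,-92,240)))
a=vision.capture('top')[100:250,180:400]; cv2.imwrite('pics/t5.png',cv2.resize(a,(792,540),interpolation=cv2.INTER_CUBIC))"
```

```text
finger_force: 0.0
t 14.03 pos [ 467.3 -442.2  248.7] fix [ -99.6 -418.4  248.7] yaw 1.506 F [ 0.  -0.3  0.2] gap 0.4 0.0 q [ 1.18  0.53 -0.66  1.57  0.35  1.15  0.38]
[0.3263 0.0829 0.0074]
```

View pics/t5.png

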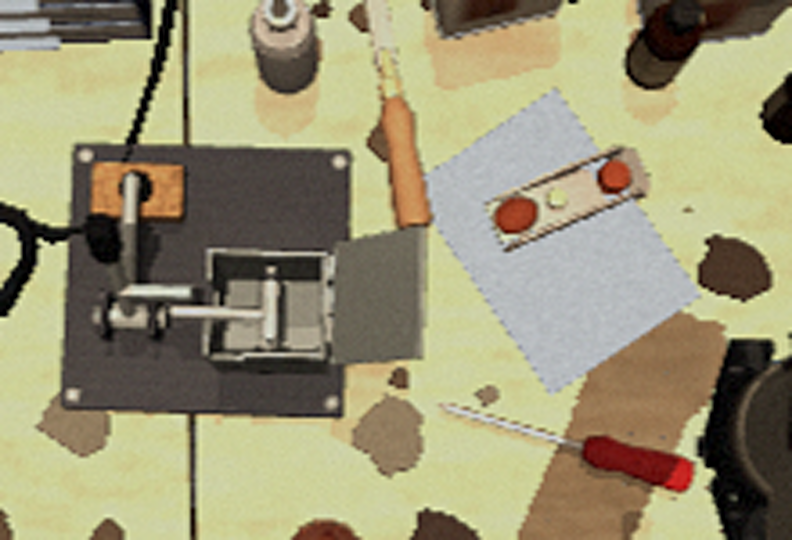

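The screwdriver lies back in its old place, with its tip at (442,405) and its end at (690,475). The lid is laid back from x 333 to 425. The catch tab's top rim is at about (271, 270..345).

```bash
python3 - <<'E'
from h import *
c=cam("top"); f=lambda x,y:(180+(x+.5)/3.6-.5,100+(y+.5)/3.6-.5)
for p in[(265,275),(278,275),(264,345),(278,345)]: print("tab",toF(ray(c,f(*p),125)))
for p in[(207,250),(333,254),(327,360),(204,355)]: print("rim",toF(ray(c,f(*p),130)))
for a in(2.0,2.15,2.3):
  print(a,[((proj(c,F(x,-163+99*np.cos(a),133+99*np.sin(a)))-[180,100])*3.6).round() for x in(-46,46)])
E
```

```text
tab [  21.5 -115.8  125. ]
tab [  21.8 -125.5  125. ]
tab [ -31.1 -117.2  125. ]
tab [ -30.7 -127.6  125. ]
rim [ 38.  -72.1 130. ]
rim [  38.1 -165.9  130. ]
rim [ -41.2 -164.4  130. ]
rim [-40.7 -73.5 130. ]
2.0 [array([384., 353.]), array([388., 218.])]
2.15 [array([403., 355.]), array([407., 221.])]
2.3 [array([419., 357.]), array([423., 224.])]
```

```bash
echo 'O=O-3.5*ey' >> h.py; python3 -m jog '[[0.03,0.008,0,0,0],[0.05,0.013,0,0,0],[0.055,0.014,0,0,0],[0.055,0.014,0,0,0],[0.055,0.014,0,0,0],[0.05,0.013,0,0,0],[0.028,0.007,0,0,0],[0,0,0,0,0]]' | tail -1; python3 -c "
from h import *
info(); print(rel(F(-17,-92,150)))"
```

```text
finger_force: 0.0
t 15.07 pos [ 569.  -120.3  242.1] fix [-19.4 -87.  242.1] yaw 1.51 F [ 0.3 -1.1  0.3] gap 0.0 0.0 q [ 0.74  0.45 -0.75  1.73  0.34  1.1  -0.18]
[-0.0052  0.0025  0.0921]
```

```bash
python3 -m jog '[[-0.005,0.0025,0.03,0,0],[0,0,0.04,0,0],[0,0,0.025,0,0],[0,0,0.013,0,0],[0,0,0.007,0,0],[0,0,0,0,0]]' | tail -1; python3 -c "
from h import *
info(); a=vision.capture('side')[130:290,150:350]; cv2.imwrite('pics/s6.png',cv2.resize(a,(700,560),interpolation=cv2.INTER_CUBIC))"
```

```text
finger_force: 0.0
t 15.82 pos [ 571.4 -129.6  127.9] fix [-16.4 -96.1 127.9] yaw 1.504 F [ 0.2  0.  -0.4] gap 0.5 0.0 q [ 0.68  0.6  -0.67  1.81  0.46  0.9  -0.26]
```

View pics/s6.png

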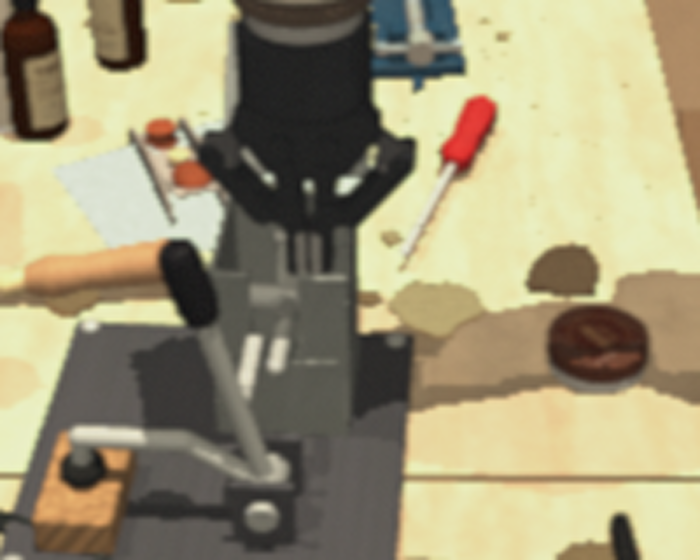

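The side view shows the closed fingers inside the housing at about (310,250), left of the tab. The wax tin, pen and screwdriver haven't been touched.

```bash
python3 -m jog '[[-0.008,0,0,0,0],[-0.006,0,0.001,0,0],[-0.006,0,0.001,0,0],[-0.005,0,0.0015,0,0],[-0.004,0,0.0015,0,0],[-0.002,0,0.0025,0,0],[-0.002,0,0.0025,0,0],[-0.002,0,0.0025,0,0],[-0.002,0,0.0025,0,0],[0,0,0.002,0,0],[0,0,0.001,0,0],[0,0,0,0,0]]' | tail -1; python3 -c "
from h import *
info(); print(arm.read_state()['ft_torque'])"
```

```text
finger_force: 2.6
t 17.38 pos [ 568.9 -166.7  110.2] fix [ -16.4 -133.2  110.2] yaw 1.505 F [-2.5 -1.5  6.6] gap -0.1 2.6 q [ 0.72  0.63 -0.65  1.8   0.48  0.88 -0.21]
[-0.33060494  0.4166056  -0.02746812]
```

```bash
python3 -m jog '[[0,0,0.0015,0,0],[0,0,0,0,0]]' | sed -n 4p; python3 -m jog '[[0.005,0,-0.015,0,0],[0.004,0,-0.04,0,0],[0,0,-0.05,0,0],[0,0,-0.05,0,0],[0.03,0,0,0.1,0.6],[0.04,0,0,0.17,0.7],[0,0,0,0,0.7]]' | tail -1; python3 -c "
from h import *
info(); a=vision.capture('top')[130:230,190:310]; cv2.imwrite('pics/t7.png',cv2.resize(a,(600,500),interpolation=cv2.INTER_CUBIC));a=vision.capture('side')[130:290,150:350]; cv2.imwrite('pics/s7.png',cv2.resize(a,(700,560),interpolation=cv2.INTER_CUBIC))"
```

```text
ft_force: [-5.0, -1.2, 13.9]
finger_force: 0.0
t 18.5 pos [578.5 -82.3 264.2] fix [-12.4 -48.4 264.2] yaw 1.241 F [-0.6  0.4  0.6] gap 54.4 0.0 q [ 0.65  0.42 -0.72  1.7   0.3   1.13 -0.48]
```

View pics/s7.png

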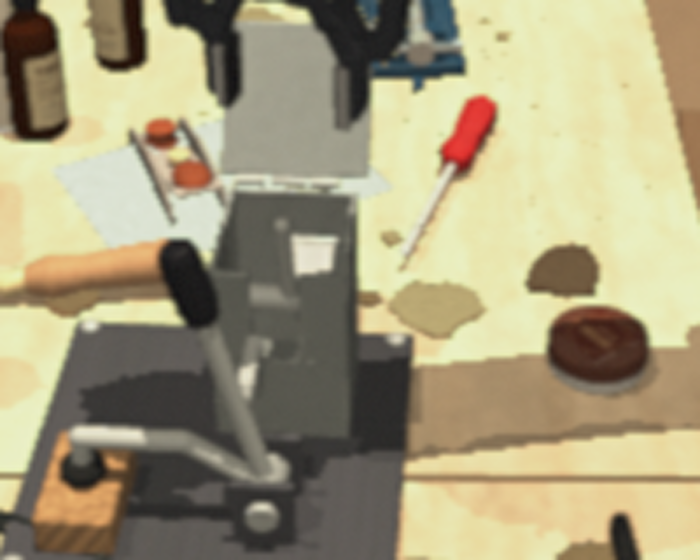

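The catch now lies flat to the right: its bright face shows at (315,255), and the force doubled over 1.5 mm, so it is at its limit. The grip is at about (188,283) in this crop.

```bash
python3 -m jog '[[0,0,0,0.15,0.7],[0,0,0,0.18,0.7],[0,0,0,0.18,0.7],[0,0,0,0.18,0.7],[0,0,0,0.18,0.7],[0,0,0,0.18,0.7],[0,0,0,0.18,0.7],[0,0,0,0.075,0.7],[0,0,0,0,0.7]]' | tail -1; python3 -c "
from h import *
print(proj(cam('side'),F(36,0,175)),'obs 203.7 210.9'); print(proj(cam('top'),F(36,0,175)),'obs 208.8 166')
info(); print(rel(F(36,0,230)))
"
```

```text
finger_force: 0.0
[203.89149187 211.24661769] obs 203.7 210.9
[208.88884679 165.71529114] obs 208.8 166
t 19.73 pos [577.8 -89.1 263. ] fix [-12.6 -55.2 263. ] yaw -0.07 F [-0.4 -0.4 -0.2] gap 59.8 0.0 q [ 0.46  0.37 -0.45  1.71  0.18  1.1  -1.69]
[ 0.0484 -0.0555  0.0329]
```

```bash
python3 -m jog '[[0.02,-0.023,0,0,0.7],[0.0285,-0.0325,0,0,0.7],[0,0,0.01,0,0.7],[0,0,0.03,0,0.7],[0,0,0.03,0,0.7],[0,0,0.018,0,0.7],[0,0,0,0,0.7]]' | tail -1; python3 -c "
from h import *
info(); print(rel(F(36,0,175)))"
```

```text
finger_force: 0.0
t 20.6 pos [629.  -36.7 173.6] fix [ 35.    0.4 173.6] yaw -0.07 F [ 0.2 -0.5 -0.5] gap 59.8 0.0 q [ 0.33  0.55 -0.43  1.67  0.27  0.99 -1.84]
[ 0.001   0.0004 -0.0014]
```

```bash
python3 -m jog '[[0,0,0,0,0],[0,0,0,0,0],[0,0,0,0,0],[0,0,0,0,0],[-0.007,0,-0.0015,0,0],[-0.0072,0,-0.0014,0,0],[-0.0145,0,-0.0014,0,0],[-0.0144,0,0,0,0],[-0.0145,0,0.0014,0,0],[-0.0142,0,0.0029,0,0],[-0.0138,0,0.0043,0,0],[0,0,0,0,0]]' 100 | tail -1; python3 -c "
from h import *
info()"
```

```text
finger_force: 103.2
t 22.1 pos [552.8 -30.7 176.1] fix [-41.5   1.4 176.1] yaw -0.071 F [10.4 -1.2 10.5] gap 21.5 103.2 q [ 0.38  0.41 -0.46  1.88  0.24  0.89 -1.84]
```

```bash
python3 -m jog '[[0,0,0,0,0],[0,0,0,0,0]]' | tail -1; python3 -c "
from h import *
info()"; python3 -m jog '[[-0.005,0,0.002,0,0],[-0.005,0,0.002,0,0],[-0.004,0,0.0018,0,0],[0,0,0,0,0],[0,0,0,0,0]]' | tail -1;  python3 -c "
from h import *
info()"
```

```text
finger_force: 103.4
t 22.35 pos [553.1 -30.7 176.2] fix [-41.2   1.4 176.2] yaw -0.071 F [ 9.3 -2.4 12.7] gap 22.1 103.4 q [ 0.38  0.41 -0.46  1.88  0.24  0.89 -1.84]
finger_force: 103.7
t 22.98 pos [539.8 -29.9 171.7] fix [-54.5   1.3 171.7] yaw -0.071 F [ 5.9 -2.6 21.7] gap 22.0 103.7 q [ 0.38  0.4  -0.46  1.91  0.23  0.86 -1.84]
```

```bash
python3 -m jog '[[-0.005,0,0.001,0,0],[-0.005,0,0.001,0,0],[0,0,0,0,0],[0,0,0,0,0]]' | tail -1; python3 -c "
from h import *
info()"
```

```text
finger_force: 98.1
t 23.48 pos [528.6 -29.2 167.4] fix [-65.7   1.3 167.4] yaw -0.071 F [ 9.4 -1.5  8.8] gap 21.4 98.1 q [ 0.39  0.39 -0.47  1.94  0.23  0.85 -1.84]
```

```bash
python3 -m jog '[[-0.004,0,0.0015,0,0],[0,0,0,0,0],[0,0,0,0,0]]' | tail -1; python3 -c "
from h import *
info(); a=vision.capture('side')[130:290,150:350]; cv2.imwrite('pics/s8.png',cv2.resize(a,(700,560),interpolation=cv2.INTER_CUBIC))"
```

```text
finger_force: 97.7
t 23.85 pos [525.  -29.  165.9] fix [-69.3   1.3 165.9] yaw -0.071 F [11.9 -3.1  6.8] gap 21.5 97.7 q [ 0.39  0.38 -0.47  1.95  0.23  0.84 -1.84]
```

View pics/s8.png

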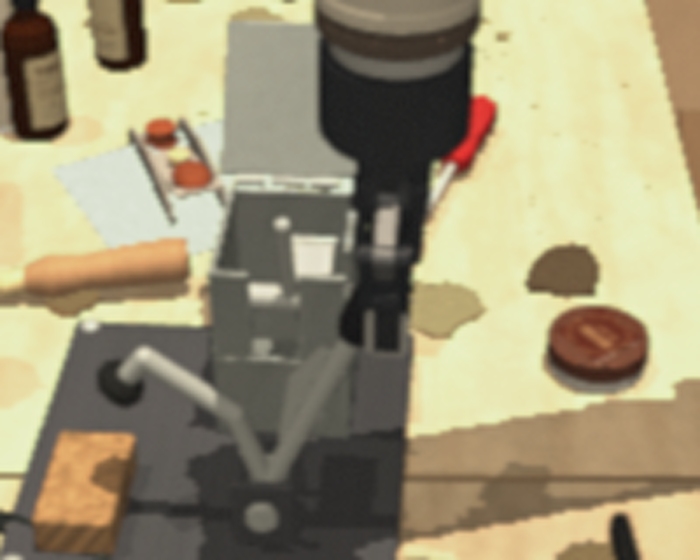

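The side view shows the foot lifted off the cork at (122,380) and the lever leaning forward in the gripper. There is no clear stop force yet, so I'll pull a little further.

```bash
for i in 1; do python3 -m jog '[[-0.004,0,0.002,0,0],[0,0,0,0,0],[0,0,0,0,0]]' | grep -E 'pos|force'; done; python3 -m jog '[[-0.004,0,0.002,0,0],[0,0,0,0,0],[0,0,0,0,0]]' | grep -E 'pos|force'
```

```text
eef_pos: [520.9, -28.7, 163.9]
ft_force: [10.8, -2.9, 7.6]
finger_force: 97.3
eef_pos: [520.6, -28.7, 163.7]
ft_force: [16.5, -3.9, 10.6]
finger_force: 97.6
```

```bash
python3 -m jog '[[-0.002,0,0.001,0,0],[0,0,0,0,0],[0,0,0,0,0],[0,0,0,0,0]]' | grep -E 'time|pos|force|gap'
```

```text
time_s: 25.15
eef_pos: [520.5, -28.7, 163.6]
ft_force: [19.3, -3.8, 11.9]
finger_gap: 21.7
finger_force: 97.8
```

The lever is firmly at its stop and held there, so I'm handing the job in.

```bash
python3 -c "
from station import arm
print(arm.finish_job())"
```

```text
the job is handed in; nothing more can be done
None
```

I handed the job in at about 25 s with the lid levered fully back, the screwdriver laid in its old place, the catch flipped to its limit and the lever held at its stop by the grip; the result of the judging was not reported.

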